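# Set the bench grinder's speed selector and start it

## Robot

A 6-joint arm with a two-finger parallel gripper is mounted at the origin on the work surface. World frame = base frame: x ahead of the robot, y to its left, z up, the work surface at z = 0. Lengths are in m, angles in rad, forces in N, time in s.
With the tool pointing down it reaches from about 0.35 to 0.725 m from the base axis. Payload 4.3 kg.
Tool frame: the origin (TCP) lies between the finger pads; the fingertips stand 8 mm ahead of it and the grasp point (between the pads) lies 11 mm behind it; x points along the fingers, y is the direction in which the jaws open and shut, and the axes are right-handed (so a half turn about x gives the same grasp; the last joint's range is limited). The gripper opens to 85 mm and grips with 20 to 120 N. Pads are 22 mm wide; open, the fingers measure 114 mm over their backs; the gripper's body (76 mm by 85 mm) begins 54 mm behind the grasp point. The pads swing forward as they close: fully open they stand 13 mm farther back than shut.
Start: joints at [-1.448, 0.377, 0.081, 1.274, 0, 1.46], TCP at [0.133, -0.56, 0.239] pointing down, gripper open.
Joint ranges: [-2.72, 2.72], [-0.84, 1.66], [-1.02, 1.22], [-1.77, 2.12], [-1.37, 1.28], [-3.14, 3.14]. Speed limits (rad/s): [2.57, 2.57, 3.14, 3.14, 3.14, 3.14].

## Interface

Orientations are given as [roll, pitch, yaw] about the fixed x, y, z axes, in that order (R = Rz(yaw) Ry(pitch) Rx(roll)).
In Python, from rig import status, snapshot, get_calibration, bot gives the robot as it stands. The module is installed in compiled form; this text tells all that it offers.
- The arm moves only by the shell command python3 -m jog 'ROWS' [FORCE]. ROWS is JSON, a list of rows, each an object of numbers: "hand": the closure, from -1 (fully open) to 1 (shut); "dx", "dy", "dz": the shift along the tool's x, y, z in m; "spin": the turn about the tool's x in rad. A call has 1 to 8 rows; each row is the pose to reach, as a shift and turn from the pose commanded when the call began, along the tool's axes at that moment; what a row does not reach only later rows make up. A row lasts 1/8 s, in which the tool goes at most 62.5 mm and 10.7 degrees, less where a joint would pass 70% of its speed; a pose out of reach is approached as far as the arm can. A call with a gripper value outside its range is refused whole. The fingers move at their own pace and stop on an object; FORCE is the grip in N (left out, the last holds). Time passes only in rows, so rows that repeat a pose let the fingers close. It gives the time, the measured TCP pose, the force and the opening at its end, in the units of the state.
- status.sense(): the state, without advancing time (a new reading comes with each control period).
- snapshot(name): name is "scene" or "top" or "wrist"; returns the picture (400x640x3 uint8, red, green, blue); there is no depth.
- get_calibration(name): a dict with "mtx" (3x3 intrinsics, pixels), "world_to_cam" (4x4, takes a point from world to camera coordinates); the wrist camera has in their place "T_tool_cam" (4x4, takes a point from camera to tool coordinates, whose origin is the TCP and whose axes are the tool frame's). Camera axes: x right, y up, looking along -z (the intrinsics and any distortion apply to the point x, -y, -z); pixel columns grow to the right and rows downward; lengths in m; the calibration is good to about 2 mm. A picture is of the moment at which its call begins: read the wrist's pose just before it. get_calibration takes no time and is no camera call.
- bot.finish_job(): hands the job in, once; it reports no verdict.
The state is a dict: "clock": time; "joint_pos": joint angles; "qvel": joint speeds; "tau": joint torques, N m; "eef_pos": TCP position; "tool_rot": TCP orientation; "contact_force": force on the tool from outside, world axes, zero at the start; "moment": the same for the moment, N m; "finger_gap": finger opening in m.
Only numpy, scipy, OpenCV 4.12 (cv2) and the standard library are available. Lean on these libraries where they do the work, as an engineer would, in place of code of your own. Each camera call takes 0.05 s, during which the arm holds its last target. There are 200 camera calls.

## Task

With a fingertip only, gently push the lever of the grinder's speed selector round clockwise, click by click, until it rests in the fourth click past the off dot; then press the flat start button all the way in and let it go. Do not pinch the lever, do not press the mushroom-shaped stop button, and leave the things lying on the bench where they are.

Things in the scene. Friction and masses are not known exactly. Their poses are not given: they have to be found in the camera images.
- selector (a joint): angle (rad) of the speed selector's lever, clockwise seen from above; 0 = off (lever at the dot, against its end stop). It clicks into 7 places 30 degrees (0.5236 rad) apart, from 0 to 3.1416 (other end stop): the first click past off is 0.5236, the second 1.0472, and so on. Between clicks a spring cam resists with up to about 0.11 N m, then snaps the lever into the next place; at the start it rests in off, the first or the second click
- speed_box: fixed grey square box, 140 x 140 x 60 mm high, with the selector on its top; origin at the centre of its underside, z up. On its top a round aluminium dial, 138 mm across, with 7 black marks at 60 to 68 mm from the centre: a round dot for off in the box's +y direction, then six ticks every 30 degrees clockwise from above, through the box's +x (third tick) to its -y (sixth tick)
- dial_centre (a point): point on the selector's turning axis on the box's top face, 60 mm above the box's underside; axes as the box's
- selector_end (a point): point at the outer end of the selector's lever, 58 mm from the turning axis and 26 mm above the box's top. The lever is a black upright bar, 12 mm wide, reaching 58 mm out from the axis on the pointing side (12 mm on the other side, within a round hub 38 mm across), from 11 mm to 41 mm above the box's top, with a thin white line along its top; nothing else stands on the dial
- start_button (a joint): how far the start button is pressed (m): 0 out, 0.006 fully in; it springs back. Takes 2 N to start moving, 5 N fully in
- start_top (a point): centre of the top of the start button: a flat round black button, 36 mm across, 66 mm above the bench when out, pressed straight down; on a fixed grey station 72 x 72 x 50 mm with a steel collar 52 mm across
- stop_button (a joint): how far the stop button is pressed (m): 0 out, 0.006 fully in; must not be pressed
- stop_top (a point): centre of the top of the stop button: a black mushroom head 48 mm across, 86 mm above the bench, on a like station of its own
- tube_offcut: loose steel tube piece, 60 mm across, 65 mm high, standing; origin at the centre of its underside
- slug: loose steel cylinder, 32 mm across, 40 mm high, standing; origin at the centre of its underside
- bar_offcut: loose dark steel cylinder, 44 mm across, 50 mm high, standing; origin at the centre of its underside
- spare_wheel: loose grinding wheel lying flat, 110 mm across, 20 mm thick, 24 mm bore; origin at the centre of its underside
- screwdriver: loose screwdriver, 200 mm long, 26 mm thick, lying along its x; origin half-way along, on the bench
- wrench: loose wrench, 180 mm long, 20 mm thick, lying along its x; origin half-way along, on the bench
- pencil: loose carpenter's pencil, 160 mm long, 8 mm thick, lying along its x; origin half-way along, on the bench
- tin: loose flat black case, 90 x 55 x 18 mm; origin at the centre of its underside
Not all that is in view belongs to the job. Leave any yellow look-alike of the part that bears stop_button alone.

How it is judged:
On the way, in this order (a step that is already met when the one before it is completed fails the run):
1. the selector rests in its fourth click past off (value of joint selector between 1.9744 and 2.2144 rad), for 0.3 s.
2. the start button is pressed in (value of joint start_button above 0.0048 m), for 0.05 s.
At the end, for the whole second after the job is handed in: the selector rests within 0.12 rad of its fourth click past off (2.094 rad), and both buttons are out (within 1 mm) (all of step 1 and velocity of joint selector between -0.05 and 0.05 rad/s and value of joint each of start_button, stop_button below 0.001 m); the robot touches nothing.
It fails at once if the start button pressed (over 2.5 mm) while the selector is not in the fourth click (value of joint start_button above 0.0025 m and not (value of joint selector between 1.9744 and 2.2144 rad)).
It fails at once if the stop button pressed (over 2 mm) (value of joint stop_button above 0.002 m).
It fails at once if the lever pinched or forced (over 18 N from the fingers) (contact force between the fingers and selector above 18 N).
It fails at once if the lever pushed with the arm or the gripper's body instead of a finger (contact force between the arm and selector above 2 N).
It fails at once if a bystander moved by more than 20 mm or lifted (distance of any of tube_offcut, slug, bar_offcut, spare_wheel, screwdriver, wrench, pencil, tin from where it was at the start of the episode above 0.02 m).
It also fails if it takes over 58 s, if anything falls off the work surface, if the arm or the gripper's body presses on something with over 40 N, if the wrist force passes 120 N, or if a joint passes its speed limit or range.

## Working session

There is one attempt and no reset: what is moved stays moved. The work goes in short steps, Python scripts to look and compute and a shell command to move; the robot and the scene stay as the last step left them, time stands still between calls to the robot, and variables do not carry over. Pictures are saved under pics/ and viewed, about 8 in all and at most 12, crops included, and the job is handed in when it is done.

```bash
mkdir -p pics; python3 - <<'E'
from rig import status,snapshot,get_calibration
import cv2,numpy as np
print(status.sense())
for n in("scene","top"):
    im=snapshot(n);cv2.imwrite(f"pics/{n}0.png",im[:,:,::-1]);c=get_calibration(n);print(n,{k:np.round(v,4).tolist() if not isinstance(v,str) else v for k,v in c.items()})
print(get_calibration("wrist"))
E
```

```text
{'clock': 0.0, 'joint_pos': array([-1.44829802e+00,  3.78059596e-01,  7.96151154e-02,  1.27437673e+00,
        3.82802179e-05,  1.46051999e+00]), 'qvel': array([-1.00792219e-03, -4.33438544e-04,  5.39850040e-04, -2.28425381e-04,
       -3.52839636e-04,  3.04823196e-05]), 'tau': array([ 4.47649945e-04, -4.63594794e+01,  2.69880795e+01,  2.05716648e-02,
       -7.06034484e-05,  7.41696113e-06]), 'eef_pos': array([ 0.13259251, -0.55885194,  0.23835865]), 'tool_rot': array([-1.69997531,  1.56877108,  1.67439195]), 'contact_force': array([0.16012451, 0.03407935, 0.65160116]), 'moment': array([ 0.00665619, -0.00562524,  0.01661674]), 'finger_gap': 0.08537553042000191}
scene {'mtx': [[443.5871, 0.0, 315.3887], [0.0, 443.5871, 189.91], [0.0, 0.0, 1.0]], 'world_to_cam': [[0.62, 0.7846, -0.002, -0.3128], [-0.5105, 0.4053, 0.7583, 0.253], [0.5958, -0.4691, 0.6519, -1.417], [0.0, 0.0, 0.0, 1.0]]}
top {'mtx': [[374.422, 0.0, 323.8748], [0.0, 374.422, 205.232], [0.0, 0.0, 1.0]], 'world_to_cam': [[-0.0248, -0.9997, -0.0067, -0.0196], [0.9904, -0.0255, 0.1358, -0.5573], [-0.1359, -0.0033, 0.9907, -0.8668], [0.0, 0.0, 0.0, 1.0]]}
{'mtx': array([[313.46539013,   0.        , 314.72290385],
       [  0.        , 313.46539013, 195.96431353],
       [  0.        ,   0.        ,   1.        ]]), 'T_tool_cam': array([[ 4.95087319e-04,  3.23235892e-01, -9.46318294e-01,
        -1.34895609e-01],
       [ 9.99999875e-01, -9.34678453e-05,  4.91246020e-04,
        -8.00904016e-04],
       [ 7.03380136e-05, -9.46318419e-01, -3.23235898e-01,
        -8.33388135e-02],
       [ 0.00000000e+00,  0.00000000e+00,  0.00000000e+00,
         1.00000000e+00]])}
```

View pics/top0.png

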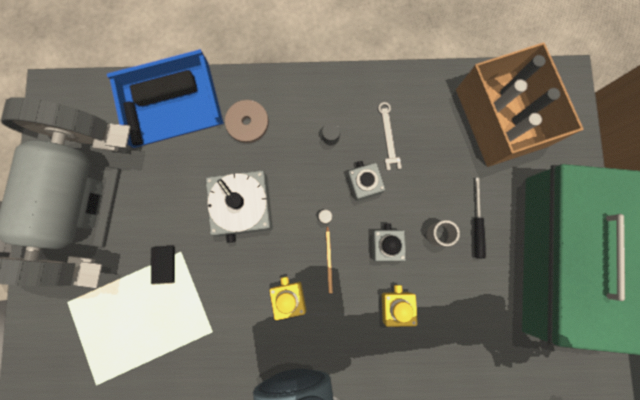

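View pics/scene0.png

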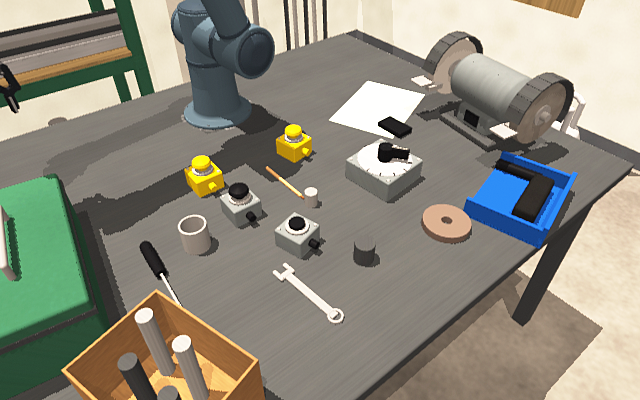

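The top view shows the dial at about (238,202) with its lever pointing up-left. The flat start button on its collar is at (367,180) and the black mushroom stop is at (390,245). The yellow ones are look-alikes. Next I'll measure these.

```bash
cat > h.py <<'E'
import numpy as np,cv2
from rig import get_calibration
from scipy.spatial.transform import Rotation as R
def ray(n,uv,z,pose=None):
    c=get_calibration(n);uv=np.atleast_2d(uv).astype(float);K=c["mtx"]
    d=np.c_[(uv[:,0]-K[0,2])/K[0,0],-(uv[:,1]-K[1,2])/K[1,1],-np.ones(len(uv))]
    if pose is None: T=np.linalg.inv(c["world_to_cam"])
    else:
        T=np.eye(4);T[:3,:3]=R.from_euler("xyz",pose[1]).as_matrix();T[:3,3]=pose[0];T=T@c["T_tool_cam"]
    w=d@T[:3,:3].T;o=T[:3,3];return (o+w*((z-o[2])/w[:,2])[:,None])[:,:2]
def proj(n,p):
    c=get_calibration(n);q=c["world_to_cam"]@np.r_[p,1];K=c["mtx"]
    return K[0,0]*q[0]/-q[2]+K[0,2],K[1,1]*-q[1]/-q[2]+K[1,2]
E
python3 - <<'E'
import cv2,numpy as np
from h import *
im=cv2.imread("pics/top0.png");g=cv2.cvtColor(im,6)
c=cv2.resize(im[160:260,195:420],None,fx=3.5,fy=3.5,interpolation=cv2.INTER_CUBIC);cv2.imwrite("pics/crop1.png",c)
m=np.zeros_like(g);m[160:245,200:278]=(g[160:245,200:278]>185)*255
ct=max(cv2.findContours(m,0,1)[0],key=cv2.contourArea);hull=cv2.convexHull(ct)[:,0]
w=ray("top",hull,.060).astype(np.float32);print("dial",cv2.minEnclosingCircle(w),cv2.fitEllipse(w))
(cx,cy),_=cv2.minEnclosingCircle(w)
vv,uu=np.mgrid[160:250,200:280];P=ray("top",np.c_[uu.ravel(),vv.ravel()],.060)-[cx,cy];r=np.hypot(*P.T);a=np.degrees(np.arctan2(P[:,1],P[:,0]));dk=255-g[160:250,200:280].ravel().astype(float)
s=(r>.058)&(r<.067)
for k in range(-180,180,5):
    q=s&(a>=k)&(a<k+5)
    print(k,int(dk[q].mean()) if q.any() else None,end="; ")
for nm,uv,z in(("start",(367,180),.066),("stop",(391,245),.086)):print(nm,ray("top",uv,z))
E
```

```text
dial ((0.5670195817947388, 0.17264646291732788), 0.07045574486255646) ((0.5671291947364807, 0.1724819540977478), (0.13896340131759644, 0.13945931196212769), 2.700819253921509)
-180 25; -175 24; -170 24; -165 22; -160 23; -155 21; -150 21; -145 23; -140 23; -135 23; -130 23; -125 22; -120 23; -115 24; -110 23; -105 23; -100 24; -95 24; -90 42; -85 63; -80 26; -75 25; -70 24; -65 23; -60 39; -55 66; -50 22; -45 24; -40 25; -35 24; -30 38; -25 64; -20 26; -15 26; -10 25; -5 23; 0 40; 5 75; 10 26; 15 26; 20 26; 25 27; 30 121; 35 126; 40 112; 45 45; 50 27; 55 27; 60 49; 65 67; 70 26; 75 27; 80 27; 85 27; 90 76; 95 103; 100 29; 105 26; 110 25; 115 25; 120 26; 125 25; 130 24; 135 23; 140 23; 145 25; 150 25; 155 26; 160 26; 165 23; 170 23; 175 24; start [[ 0.61028511 -0.13696921]]
stop [[ 0.45583477 -0.18260429]]
```

View pics/crop1.png

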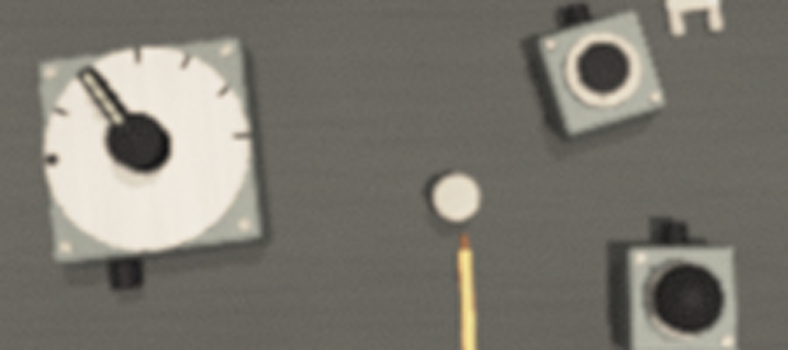

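The dial fits a circle of radius about 70 mm (69 expected), centred at (0.567, 0.173). The dot is at a world angle of about 95° and the ticks at 65, 35, 5, −25, −55 and −86, so the box yaw is about 5°. The lever points near 35–37°, which is the second click. The target is −25°. Next I'll cross-check with the scene view and plan the move.

```bash
python3 - <<'E'
from h import *
from rig import status
s=status.sense();M=R.from_euler("xyz",s["tool_rot"]).as_matrix();print(M.round(3))
im=cv2.imread("pics/top0.png");g=cv2.cvtColor(im,6)
for nm,(u,v),z,th in(("start",(367,180),.066,90),("stop",(391,245),.086,70)):
    m=np.zeros_like(g);cv2.circle(m,(u,v),14,255,-1);m&=((g<th)*255).astype(np.uint8)
    ct=max(cv2.findContours(m,0,1)[0],key=cv2.contourArea);w=ray("top",ct[:,0],z).astype(np.float32);print(nm,cv2.minEnclosingCircle(w),"scene px",proj("scene",np.r_[cv2.minEnclosingCircle(w)[0],z]))
print("dial in scene",proj("scene",[.567,.1725,.06]),"hub top .1:",proj("scene",[.567,.1725,.101]))
# toolbox height: handle ends top view vs scene
for z in(.1,.15,.2,.25,.3):
    w=ray("top",[(555,345),(527,350)],z);print(z,w.round(3).tolist(),[np.round(proj("scene",np.r_[a,z])).tolist() for a in w])
# lever line: white pixels angle at z=.101
w=ray("top",np.array([(85,72),(122,122)])/3.5+[195,160],.101);d=w[0]-w[1];print("lever",w,np.degrees(np.arctan2(d[1],d[0])))
E
```

```text
[[-0.     0.231 -0.973]
 [ 0.002 -0.973 -0.231]
 [-1.    -0.002 -0.   ]]
start ((0.6130152940750122, -0.13692957162857056), 0.01608848199248314) scene px (np.float64(296.45708717136114), np.float64(220.63853399715288))
stop ((0.45619213581085205, -0.18244776129722595), 0.02151506021618843) scene px (np.float64(238.79041348052596), np.float64(184.89363967417427))
dial in scene (np.float64(384.2286848060686), np.float64(158.67291059674923)) hub top .1: (np.float64(385.87619324847174), np.float64(145.3057350177381))
0.1 [[0.235, -0.519], [0.226, -0.458]] [[52.0, 191.0], [80.0, 178.0]]
0.15 [[0.247, -0.49], [0.239, -0.433]] [[59.0, 170.0], [85.0, 158.0]]
0.2 [[0.259, -0.461], [0.251, -0.408]] [[66.0, 148.0], [91.0, 138.0]]
0.25 [[0.271, -0.432], [0.263, -0.382]] [[74.0, 125.0], [98.0, 116.0]]
0.3 [[0.283, -0.403], [0.276, -0.357]] [[82.0, 101.0], [105.0, 93.0]]
lever [[0.61061863 0.20223815]
 [0.57710427 0.17788826]] 36.00031943694879
```

Both views agree: the start button predicts to scene (296,221), the stop to (239,185), and the fitted sizes match. The lever is in click 2. Now I'll move towards the dial, turning the tool the way that keeps joint 6 in range.

```bash
cat >> h.py <<'E'
def go(x,y,z,az):
    "tool-frame shift and spin to a pointing-down pose with tool z at azimuth az (deg)"
    from rig import status
    s=status.sense();M=R.from_euler("xyz",s["tool_rot"]).as_matrix()
    a=np.degrees(np.arctan2(M[1,2],M[0,2]));d=M.T@(np.array([x,y,z])-s["eef_pos"])
    print("t",round(s["clock"],2),"pos",s["eef_pos"].round(4),"az",a.round(1),"tilt",M[:,0].round(3),"J",np.degrees(s["joint_pos"]).round(0),"F",s["contact_force"].round(1),"gap",round(s["finger_gap"],4))
    print(" -> dx %.4f dy %.4f dz %.4f spin %.3f"%(*d,np.radians((a-az+180)%360-180)))
def contact(phi,off=.0205,r=.045,C=(.567,.1725)):
    p=np.radians(phi);return C[0]+r*np.cos(p)-off*np.sin(p),C[1]+r*np.sin(p)+off*np.cos(p)
E
python3 -m jog '[{"hand":1,"dx":0,"dy":-0.33,"dz":-0.31,"spin":-1.4},{"hand":1,"dx":0,"dy":-0.33,"dz":-0.31,"spin":-1.4},{"hand":1,"dx":0,"dy":-0.33,"dz":-0.31,"spin":-1.4},{"hand":1,"dx":0,"dy":-0.33,"dz":-0.31,"spin":-1.4},{"hand":1,"dx":0,"dy":-0.33,"dz":-0.31,"spin":-1.4},{"hand":1,"dx":0,"dy":-0.33,"dz":-0.31,"spin":-1.4},{"hand":1,"dx":0,"dy":-0.33,"dz":-0.31,"spin":-1.4},{"hand":1,"dx":0,"dy":-0.33,"dz":-0.31,"spin":-1.4}]'
python3 -c "
from h import *
go(*contact(35,.035),.2,35)"
```

```text
clock: 1.1
eef_pos: [0.3588, -0.1636, 0.2391]
tool_rot: [-2.842, 1.57, 1.941]
contact_force: [0.7, -0.5, -0.6]
finger_gap: -0.0001
t 1.1 pos [ 0.3588 -0.1636  0.2391] az -85.9 tilt [-0.     0.001 -1.   ] J [-34.   1. -21.  68.   0.  52.] F [ 0.7 -0.5 -0.6] gap -0.0001
 -> dx 0.0393 dy 0.2521 dz -0.3736 spin -2.111
```

```bash
python3 -m jog '[{"hand":1,"dx":0,"dy":0.252,"dz":-0.374,"spin":-1.4},{"hand":1,"dx":0,"dy":0.252,"dz":-0.374,"spin":-1.4},{"hand":1,"dx":0,"dy":0.252,"dz":-0.374,"spin":-1.4},{"hand":1,"dx":0,"dy":0.252,"dz":-0.374,"spin":-1.4},{"hand":1,"dx":0,"dy":0.252,"dz":-0.374,"spin":-1.4},{"hand":1,"dx":0,"dy":0.252,"dz":-0.374,"spin":-1.4},{"hand":1,"dx":0,"dy":0.252,"dz":-0.374,"spin":-1.4},{"hand":1,"dx":0,"dy":0.252,"dz":-0.374,"spin":-1.4}]'
python3 -c "
from h import *
go(*contact(35,.035),.16,35)"
```

```text
clock: 2.1
eef_pos: [0.5872, 0.2254, 0.2374]
tool_rot: [-3.14, 1.569, 3.041]
contact_force: [0.3, -0.5, -0.9]
finger_gap: -0.0003
t 2.1 pos [0.5872 0.2254 0.2374] az -5.8 tilt [-0.001  0.    -1.   ] J [15. 28. 15. 76.  0. 21.] F [ 0.3 -0.5 -0.9] gap -0.0003
 -> dx 0.0774 dy 0.0012 dz -0.0035 spin -0.712
```

```bash
python3 -m jog '[{"hand":1,"dx":0.03,"dy":0,"dz":-0.003,"spin":-0.71},{"hand":1,"dx":0.077,"dy":0.001,"dz":-0.003,"spin":-0.71},{"hand":1,"dx":0.077,"dy":0.001,"dz":-0.003,"spin":-0.71},{"hand":1,"dx":0.077,"dy":0.001,"dz":-0.003,"spin":-0.71},{"hand":1,"dx":0.077,"dy":0.001,"dz":-0.003,"spin":-0.71},{"hand":1,"dx":0.077,"dy":0.001,"dz":-0.003,"spin":-0.71}]'
python3 - <<'E'
from h import *
from rig import snapshot
go(*contact(35,.035),.090,35)
im=snapshot("wrist");cv2.imwrite("pics/w1.png",im[:,:,::-1])
E
```

```text
clock: 2.85
eef_pos: [0.5836, 0.2232, 0.1621]
tool_rot: [3.044, 1.57, -2.64]
contact_force: [0.3, 0.0, 0.2]
finger_gap: -0.0002
t 2.85 pos [0.5836 0.2232 0.1621] az 34.3 tilt [-0. -0. -1.] J [ 15.  29.   5.  66.  -0. -19.] F [0.3 0.  0.2] gap -0.0002
 -> dx 0.0721 dy 0.0029 dz 0.0023 spin -0.012
```

View pics/w1.png

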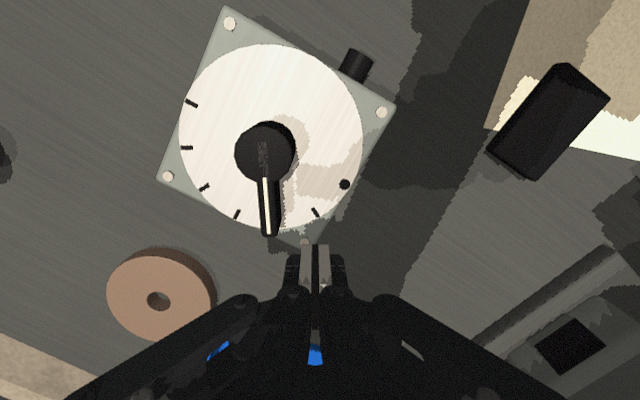

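The wrist view shows the dot at (345,184), tick 1 at (316,212), the lever over tick 2 at (268,235), and the later ticks to its left. The closed fingertips are at (315,245), on the dot side of the lever. I'll refine the dial centre from this picture.

```bash
python3 - <<'E'
from h import *
from rig import status
s=status.sense();pose=(s["eef_pos"],s["tool_rot"])
g=cv2.cvtColor(cv2.imread("pics/w1.png"),6);m=np.zeros_like(g);m[35:235,175:368]=(g[35:235,175:368]>170)*255
ct=max(cv2.findContours(m,0,1)[0],key=cv2.contourArea);h=cv2.convexHull(ct)[:,0]
w=ray("wrist",h,.06,pose).astype(np.float32);print(len(h),cv2.fitEllipse(w),cv2.minEnclosingCircle(w))
C=np.array(cv2.fitEllipse(w)[0])
for q in[(345,184),(316,212),(237,214),(204,187),(187,147),(191,103)]:
    d=ray("wrist",q,.06,pose)[0]-C;print(q,np.hypot(*d).round(4),np.degrees(np.arctan2(d[1],d[0])).round(1))
a,b=ray("wrist",[(268,233),(265,182)],.101,pose);print("lever",a,np.degrees(np.arctan2(*(a-b)[::-1])), a-C)
E
```

```text
52 ((0.5652852654457092, 0.17026592791080475), (0.13796229660511017, 0.1460694521665573), 142.21633911132812) ((0.5631861686706543, 0.16700178384780884), 0.07649970054626465)
(345, 184) 0.067 94.7
(316, 212) 0.067 66.2
(237, 214) 0.0655 7.9
(204, 187) 0.0642 -22.0
(187, 147) 0.0628 -52.2
(191, 103) 0.0623 -82.6
lever [0.61036102 0.20357993] 34.63584558500082 [0.04507576 0.033314  ]
```

The marks and lever agree with the top-view centre to within about 2 mm, so I'm descending beside the lever.

```bash
python3 -m jog '[{"hand":1,"dx":0.03,"dy":0.001,"dz":0.002,"spin":0},{"hand":1,"dx":0.055,"dy":0.001,"dz":0.002,"spin":0},{"hand":1,"dx":0.071,"dy":0.001,"dz":0.002,"spin":0},{"hand":1,"dx":0.071,"dy":0.001,"dz":0.002,"spin":0}]'
python3 - <<'E'
from h import *
for phi in(35,25,15,5):
    print(phi);go(*contact(phi),.090,phi)
E
```

```text
clock: 3.4
eef_pos: [0.5837, 0.2249, 0.09]
tool_rot: [2.845, 1.568, -2.837]
contact_force: [0.3, -0.3, -0.4]
finger_gap: -0.0004
35
t 3.4 pos [0.5837 0.2249 0.09  ] az 34.4 tilt [-0.003 -0.001 -1.   ] J [ 15.  32.  -2.  57.  -0. -19.] F [ 0.3 -0.3 -0.4] gap -0.0004
 -> dx 0.0000 dy -0.0129 dz 0.0014 spin -0.010
25
t 3.4 pos [0.5837 0.2249 0.09  ] az 34.4 tilt [-0.003 -0.001 -1.   ] J [ 15.  32.  -2.  57.  -0. -19.] F [ 0.3 -0.3 -0.4] gap -0.0004
 -> dx 0.0000 dy -0.0210 dz 0.0044 spin 0.164
15
t 3.4 pos [0.5837 0.2249 0.09  ] az 34.4 tilt [-0.003 -0.001 -1.   ] J [ 15.  32.  -2.  57.  -0. -19.] F [ 0.3 -0.3 -0.4] gap -0.0004
 -> dx -0.0000 dy -0.0295 dz 0.0059 spin 0.339
5
t 3.4 pos [0.5837 0.2249 0.09  ] az 34.4 tilt [-0.003 -0.001 -1.   ] J [ 15.  32.  -2.  57.  -0. -19.] F [ 0.3 -0.3 -0.4] gap -0.0004
 -> dx -0.0000 dy -0.0381 dz 0.0059 spin 0.513
```

```bash
python3 -m jog '[{"hand":1,"dx":0,"dy":-0.006,"dz":0.001,"spin":0},{"hand":1,"dx":0,"dy":-0.012,"dz":0.001,"spin":0},{"hand":1,"dx":0,"dy":-0.015,"dz":0.002,"spin":0.04},{"hand":1,"dx":0,"dy":-0.018,"dz":0.003,"spin":0.1},{"hand":1,"dx":0,"dy":-0.021,"dz":0.0045,"spin":0.16},{"hand":1,"dx":0,"dy":-0.023,"dz":0.005,"spin":0.21}]'
python3 - <<'E'
from h import *
go(*contact(15),.090,15)
E
```

```text
clock: 4.15
eef_pos: [0.6021, 0.2096, 0.0919]
tool_rot: [0.983, 1.569, 1.371]
contact_force: [-0.8, 2.0, 0.1]
finger_gap: 0.0002
t 4.15 pos [0.6021 0.2096 0.0919] az 22.2 tilt [ 0.     0.001 -1.   ] J [13. 33.  1. 58.  0. -9.] F [-0.8  2.   0.1] gap 0.0002
 -> dx 0.0018 dy -0.0064 dz 0.0007 spin 0.127
```

Contact is made at about 2 N. Continuing past the first cam crest.

```bash
python3 -m jog '[{"hand":1,"dx":0.001,"dy":-0.002,"dz":0,"spin":0.04},{"hand":1,"dx":0.001,"dy":-0.004,"dz":0,"spin":0.08},{"hand":1,"dx":0.001,"dy":-0.006,"dz":0.001,"spin":0.12},{"hand":1,"dx":0.001,"dy":-0.008,"dz":0.001,"spin":0.17},{"hand":1,"dx":0.001,"dy":-0.008,"dz":0.001,"spin":0.17}]'
python3 - <<'E'
from h import *
from rig import snapshot
for p in(0,-8,-14):go(*contact(p),.090,p)
im=snapshot("wrist")[:,:,::-1];cv2.imwrite("pics/w2.png",im[40:360,120:480])
E
```

```text
clock: 4.78
eef_pos: [0.6059, 0.2017, 0.0901]
tool_rot: [-2.271, 1.57, -2.051]
contact_force: [-0.1, -0.9, -0.4]
finger_gap: -0.0002
t 4.78 pos [0.6059 0.2017 0.0901] az 12.6 tilt [-0. -0. -1.] J [13. 33.  1. 57. -0.  0.] F [-0.1 -0.9 -0.4] gap -0.0002
 -> dx 0.0001 dy -0.0098 dz 0.0041 spin 0.220
t 4.78 pos [0.6059 0.2017 0.0901] az 12.6 tilt [-0. -0. -1.] J [13. 33.  1. 57. -0.  0.] F [-0.1 -0.9 -0.4] gap -0.0002
 -> dx 0.0001 dy -0.0166 dz 0.0050 spin 0.360
t 4.78 pos [0.6059 0.2017 0.0901] az 12.6 tilt [-0. -0. -1.] J [13. 33.  1. 57. -0.  0.] F [-0.1 -0.9 -0.4] gap -0.0002
 -> dx 0.0001 dy -0.0218 dz 0.0051 spin 0.465
```

View pics/w2.png

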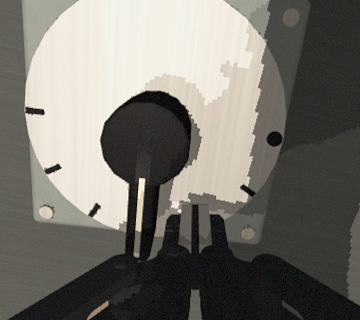

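The lever now stands on tick 3 with ticks 4, 5 and 6 visible to its left, and the force is near zero. Second click of the push next.

```bash
python3 -m jog '[{"hand":1,"dx":0,"dy":-0.004,"dz":0.002,"spin":0.08},{"hand":1,"dx":0,"dy":-0.007,"dz":0.003,"spin":0.15},{"hand":1,"dx":0,"dy":-0.010,"dz":0.004,"spin":0.22},{"hand":1,"dx":0,"dy":-0.0125,"dz":0.0045,"spin":0.28},{"hand":1,"dx":0,"dy":-0.015,"dz":0.005,"spin":0.32},{"hand":1,"dx":0,"dy":-0.017,"dz":0.005,"spin":0.36}]'
python3 - <<'E'
from h import *
for p in(-14,-17):go(*contact(p),.090,p)
E
```

```text
clock: 5.58
eef_pos: [0.6144, 0.1869, 0.0903]
tool_rot: [1.761, 1.57, 1.621]
contact_force: [-0.1, 2.1, 1.0]
finger_gap: -0.0002
t 5.58 pos [0.6144 0.1869 0.0903] az -8.0 tilt [-0.  0. -1.] J [11. 34.  1. 58.  0. 19.] F [-0.1  2.1  1. ] gap -0.0002
 -> dx 0.0002 dy -0.0052 dz 0.0019 spin 0.104
t 5.58 pos [0.6144 0.1869 0.0903] az -8.0 tilt [-0.  0. -1.] J [11. 34.  1. 58.  0. 19.] F [-0.1  2.1  1. ] gap -0.0002
 -> dx 0.0002 dy -0.0076 dz 0.0027 spin 0.156
```

```bash
python3 -m jog '[{"hand":1,"dx":0,"dy":-0.002,"dz":0.001,"spin":0.03},{"hand":1,"dx":0,"dy":-0.004,"dz":0.001,"spin":0.07},{"hand":1,"dx":0,"dy":-0.006,"dz":0.002,"spin":0.11},{"hand":1,"dx":0,"dy":-0.007,"dz":0.002,"spin":0.14},{"hand":1,"dx":0,"dy":-0.007,"dz":0.002,"spin":0.14}]'
python3 - <<'E'
from h import *
from rig import snapshot
go(*contact(-17),.090,-17)
im=snapshot("wrist")[:,:,::-1];cv2.imwrite("pics/w3.png",im[40:360,120:480])
E
```

```text
clock: 6.2
eef_pos: [0.6155, 0.1791, 0.0903]
tool_rot: [-1.261, 1.57, -1.54]
contact_force: [-0.1, 0.2, 1.0]
finger_gap: -0.0001
t 6.2 pos [0.6155 0.1791 0.0903] az -16.0 tilt [ 0. -0. -1.] J [11. 34.  1. 58. -0. 27.] F [-0.1  0.2  1. ] gap -0.0001
 -> dx 0.0003 dy -0.0000 dz 0.0006 spin 0.017
```

View pics/w3.png

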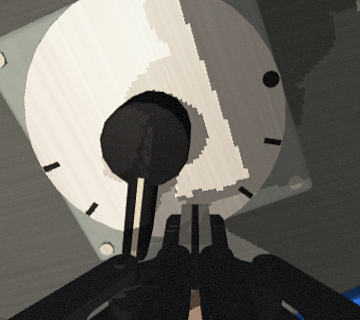

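The lever rests on tick 4: the dot and ticks 1 and 2 are visible on the right, tick 3 is behind the fingers, and ticks 5 and 6 are on the left. Backing off and rising.

```bash
python3 -m jog '[{"hand":1,"dx":0,"dy":0.005,"dz":0,"spin":0},{"hand":1,"dx":0,"dy":0.012,"dz":0,"spin":0},{"hand":1,"dx":-0.03,"dy":0.012,"dz":0,"spin":0},{"hand":1,"dx":-0.08,"dy":0.012,"dz":0,"spin":0},{"hand":1,"dx":-0.08,"dy":0.012,"dz":0,"spin":0}]'
python3 - <<'E'
from h import *
go(.613,-.137,.12,-16)
E
```

```text
clock: 6.88
eef_pos: [0.622, 0.1923, 0.1753]
tool_rot: [0.48, 1.561, 0.202]
contact_force: [0.2, 0.4, 0.7]
finger_gap: 0.0003
t 6.88 pos [0.622  0.1923 0.1753] az -15.9 tilt [ 0.009  0.002 -1.   ] J [12. 31. 11. 69. -0. 28.] F [0.2 0.4 0.7] gap 0.0003
 -> dx 0.0546 dy -0.3193 dz 0.0813 spin 0.001
```

```bash
python3 -m jog '[{"hand":1,"dx":0,"dy":-0.06,"dz":0.015,"spin":0},{"hand":1,"dx":0,"dy":-0.319,"dz":0.081,"spin":0},{"hand":1,"dx":0,"dy":-0.319,"dz":0.081,"spin":0},{"hand":1,"dx":0,"dy":-0.319,"dz":0.081,"spin":0},{"hand":1,"dx":0,"dy":-0.319,"dz":0.081,"spin":0},{"hand":1,"dx":0,"dy":-0.319,"dz":0.081,"spin":0},{"hand":1,"dx":0,"dy":-0.319,"dz":0.081,"spin":0},{"hand":1,"dx":0,"dy":-0.319,"dz":0.081,"spin":0}]'
python3 - <<'E'
from h import *
from rig import snapshot
go(.613,-.137,.09,-16)
w=snapshot("wrist")[:,:,::-1];t=snapshot("top")[:,:,::-1];cv2.imwrite("pics/t2.png",t);cv2.imwrite("pics/w4f.png",w)
c=cv2.resize(t[155:255,195:295],None,fx=3.2,fy=3.2,interpolation=2)
cv2.imwrite("pics/w4.png",np.hstack([w[40:360,120:480],c]))
E
```

```text
clock: 7.88
eef_pos: [0.6088, -0.1362, 0.1699]
tool_rot: [2.502, 1.57, 2.225]
contact_force: [-0.3, 0.8, -0.0]
finger_gap: 0.0
t 7.88 pos [ 0.6088 -0.1362  0.1699] az -15.9 tilt [-0.001  0.001 -1.   ] J [-18.  29.   5.  67.   0.  -3.] F [-0.3  0.8 -0. ] gap 0.0
 -> dx 0.0799 dy 0.0004 dz 0.0043 spin 0.002
```

View pics/w4.png

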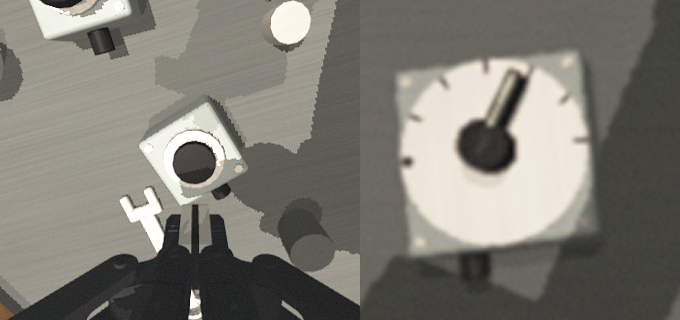

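The top view shows the lever between tick 3 (486,67) and tick 5 (565,100), so it is at tick 4. The wrist view shows the button disc at crop (194,162), which is full-frame (314,202).

```bash
python3 - <<'E'
from h import *
from rig import status
s=status.sense();g=cv2.cvtColor(cv2.imread("pics/w4f.png"),6)
m=np.zeros_like(g);cv2.circle(m,(314,202),30,255,-1);m&=((g<100)*255).astype(np.uint8)
ct=max(cv2.findContours(m,0,1)[0],key=cv2.contourArea);w=ray("wrist",ct[:,0],.066,(s["eef_pos"],s["tool_rot"])).astype(np.float32);(c,r)=cv2.minEnclosingCircle(w);print(c,r)
go(*c,.082,-16)
t=cv2.imread("pics/t2.png");g=cv2.cvtColor(t,6)
a,b=ray("top",np.array([(519,71),(496,118)])-[360,0],.101)if 0 else ray("top",np.array([(519-360,71),(496-360,118)])/3.2+[195,155],.101);print("lever az",np.degrees(np.arctan2(*(a-b)[::-1])),"from centre",np.degrees(np.arctan2(a[1]-.1725,a[0]-.567)))
E
```

```text
(0.612459123134613, -0.1366400569677353) 0.018418792635202408
t 7.97 pos [ 0.6089 -0.136   0.1701] az -15.8 tilt [-0.  0. -1.] J [-18.  29.   5.  67.   0.  -3.] F [0.7 0.1 0.8] gap -0.0002
 -> dx 0.0881 dy 0.0004 dz 0.0036 spin 0.003
lever az -25.748030277568407 from centre -29.26401140313628
```

The button measures 18.4 mm in radius (18 expected) at (0.6125, −0.1366), and the lever azimuth is −25.7° (−25 expected). Descending, then pressing in small steps.

```bash
python3 -m jog '[{"hand":1,"dx":0.04,"dy":0.0005,"dz":0.0035,"spin":0},{"hand":1,"dx":0.07,"dy":0.0005,"dz":0.0035,"spin":0},{"hand":1,"dx":0.087,"dy":0.0005,"dz":0.0035,"spin":0},{"hand":1,"dx":0.087,"dy":0.0005,"dz":0.0035,"spin":0}]'
python3 -m jog '[{"hand":1,"dx":0.004,"dy":0,"dz":0,"spin":0},{"hand":1,"dx":0.008,"dy":0,"dz":0,"spin":0},{"hand":1,"dx":0.010,"dy":0,"dz":0,"spin":0},{"hand":1,"dx":0.012,"dy":0,"dz":0,"spin":0},{"hand":1,"dx":0.012,"dy":0,"dz":0,"spin":0}]'
python3 -c "
from h import *
go(.6125,-.1366,.067,-16)"
```

```text
clock: 8.48
eef_pos: [0.6114, -0.1373, 0.0822]
tool_rot: [3.107, 1.568, 2.83]
contact_force: [0.2, -0.3, -0.2]
finger_gap: 0.0
clock: 9.1
eef_pos: [0.6128, -0.1387, 0.0718]
tool_rot: [-0.085, 1.57, -0.363]
contact_force: [-0.1, 0.3, 3.5]
finger_gap: 0.0001
t 9.1 pos [ 0.6128 -0.1387  0.0718] az -16.0 tilt [ 0.001 -0.    -1.   ] J [-19.  33.  -3.  54.  -0.  -3.] F [-0.1  0.3  3.5] gap 0.0001
 -> dx 0.0048 dy 0.0020 dz -0.0009 spin 0.000
```

3.5 N means it is partly in. Pressing on to the bottom.

```bash
python3 -m jog '[{"hand":1,"dx":0.002,"dy":0,"dz":0,"spin":0},{"hand":1,"dx":0.004,"dy":0,"dz":0,"spin":0},{"hand":1,"dx":0.0055,"dy":0,"dz":0,"spin":0},{"hand":1,"dx":0.0055,"dy":0,"dz":0,"spin":0},{"hand":1,"dx":0.0055,"dy":0,"dz":0,"spin":0}]'
```

```text
clock: 9.72
eef_pos: [0.6128, -0.1387, 0.0679]
tool_rot: [-0.188, 1.569, -0.467]
contact_force: [-4.0, 0.4, 14.6]
finger_gap: -0.0
```

14.6 N with the tip at 59.9 mm means the button is bottomed, about 6 mm in. Releasing and rising clear.

```bash
python3 -m jog '[{"hand":1,"dx":-0.004,"dy":0,"dz":0,"spin":0},{"hand":1,"dx":-0.012,"dy":0,"dz":0,"spin":0},{"hand":1,"dx":-0.05,"dy":0,"dz":0,"spin":0},{"hand":1,"dx":-0.1,"dy":0,"dz":0,"spin":0},{"hand":1,"dx":-0.12,"dy":0,"dz":0,"spin":0},{"hand":1,"dx":-0.12,"dy":0,"dz":0,"spin":0},{"hand":1,"dx":-0.12,"dy":0,"dz":0,"spin":0}]'
python3 - <<'E'
from h import *
from rig import snapshot
go(.6125,-.1366,.19,-16)
w=snapshot("wrist")[:,:,::-1];t=snapshot("top")[:,:,::-1]
c=cv2.resize(t[155:255,195:295],None,fx=3.2,fy=3.2,interpolation=2)
cv2.imwrite("pics/w5.png",np.hstack([w[40:360,120:480],c]))
a=cv2.imread("pics/top0.png")
d=(cv2.absdiff(a,t).max(2)>60).astype(np.uint8);n,_,st,_=cv2.connectedComponentsWithStats(d);print([x.tolist() for x in st[1:] if x[4]>15])
E
```

```text
clock: 10.6
eef_pos: [0.6113, -0.1382, 0.184]
tool_rot: [3.135, 1.568, 2.856]
contact_force: [0.1, 0.7, -0.6]
finger_gap: -0.0001
t 10.6 pos [ 0.6113 -0.1382  0.184 ] az -16.0 tilt [-0.003  0.001 -1.   ] J [-19.  29.   8.  69.  -0.  -3.] F [ 0.1  0.7 -0.6] gap -0.0001
 -> dx -0.0060 dy 0.0019 dz 0.0006 spin 0.000
[[370, 0, 96, 72, 2169], [446, 0, 69, 138, 3462], [473, 15, 6, 4, 16], [378, 102, 23, 68, 501], [350, 164, 34, 33, 562], [367, 174, 6, 11, 33], [235, 176, 13, 19, 139], [217, 179, 15, 16, 99], [325, 211, 8, 13, 64], [263, 217, 5, 11, 36], [420, 218, 20, 27, 289], [434, 221, 25, 25, 133], [380, 222, 17, 8, 94], [439, 225, 11, 17, 108], [325, 227, 7, 66, 241], [369, 229, 7, 31, 150], [376, 232, 6, 9, 28], [381, 236, 21, 19, 306], [385, 262, 14, 3, 27], [281, 278, 7, 7, 40], [301, 282, 137, 103, 5649], [270, 284, 26, 29, 451], [297, 300, 8, 16, 78], [290, 308, 7, 9, 24], [204, 311, 9, 25, 120]]
```

View pics/w5.png

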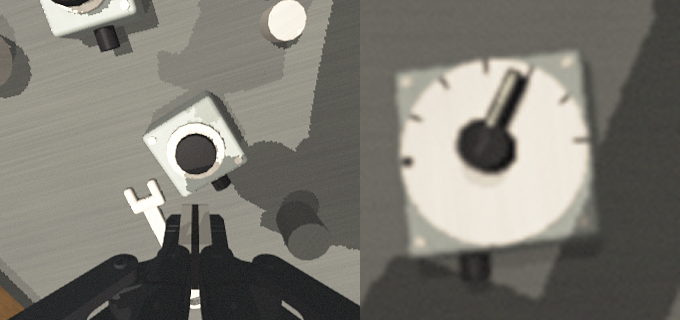

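The lever is still on tick 4, the start button is out, and the arm is clear. The picture differences are the arm and its shadows. Handing in.

```bash
python3 -c "
from rig import bot,status
s=status.sense();print(s['qvel'].round(3),s['contact_force'].round(1));print(bot.finish_job())"
```

```text
[ 0.002 -0.     0.004  0.004  0.001 -0.001] [-1.1  0.4  0. ]
the job is handed in; nothing more can be done
None
```

The selector is in its fourth click, the start button was pressed right in and let go, and the job is handed in. The rig gave no verdict.

- **Selector:** it started in the second click. I pushed the lever with the shut fingertips through the third click into the fourth, reading about 2 N at the end of moves during the push. The top view then put the lever at −25.7°, against −25° expected. The last top view shows it unchanged.
- **Start button:** the press reached 14.6 N with the fingertips at 59.9 mm. That matches the full 6 mm of travel and is well over the 5 N needed. In the last wrist view the button looked out, but I did not measure that.
- **Clearance:** at hand-in the arm was still and about 110 mm above the start button, with the force reading near zero.
- **Bystanders and stop button:** the arm made no planned contact with either. A before/after difference of the top view was cluttered by the arm and its moving shadows, so it does not show that nothing on the bench moved.
- **Disagreement:** one rough lever angle, taken from the dial centre rather than along the white line, gave −29°. It is still nearest the fourth click, and I put the difference down to about 2–3 mm of error in the calibration and the dial centre.

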